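# Lock the clip bracket's wing nut against its lower nut

## Robot

A 6-joint arm with a two-finger parallel gripper is mounted at the origin on the work surface. World frame = base frame: x ahead of the robot, y to its left, z up, the work surface at z = 0. Lengths are in m, angles in rad, forces in N, time in s.
With the tool pointing down it reaches from about 0.375 to 0.975 m from the base axis. Payload 3.8 kg.
Tool frame: the origin (TCP) lies between the finger pads; the fingertips stand 19 mm ahead of it and the grasp point (between the pads) is the TCP; z points along the fingers, y is the line along which they close (so a half turn about z gives the same grasp; the last joint's range is limited). The gripper opens to 88 mm and grips with 3 to 60 N. Pads are 18 mm wide; open, the fingers measure 123 mm over their backs; the gripper's body (75 mm by 187 mm) begins 45 mm behind the grasp point.
Start: joints at [-1.371, 0.264, 1.604, -0, 1.274, -0.037], TCP at [0.158, -0.656, 0.258] pointing down, gripper open.
Joint ranges: [-2.63, 2.63], [-0.94, 2.18], [0.31, 2.57], [-1.31, 4.45], [0, 2.66], [-2.55, 2.55]. Speed limits (rad/s): [2.57, 2.57, 3.14, 3.14, 3.14, 3.14].

## Interface

Orientations are given as a rotation vector (axis times angle).
In Python, from plant import env gives the robot as it stands. Calls block until the motion is done:
- env.move_ptp(position, orientation): joint-space move of the TCP to a pose.
- env.movel(position, vel=0.15, ori=None, force_limit=None): straight line of the TCP; ori=None keeps the orientation; vel is the mean speed in m/s. With force_limit (N) it stops when the force on the tool has changed by that much, and returns True; else False.
- env.move_joints(angles): joint-space move.
- env.open_gripper() and env.clamp(): open the fingers fully, or close them until they stop; the grip force is fixed at half the most.
- env.hold(seconds).
- env.ik(position, orientation): joint angles nearest the present ones, or None.
- env.sense(): the state.
- env.camera(name): name is "scene" or "top" or "wrist"; returns a dict with "img" (480x640x3 uint8, red, green, blue), "z_map" (480x640 float32, m along the optical axis (not along the pixel's ray), 0 where there is no reading), "fx", "fy", "cx", "cy" (pixels), "camera_from_world" (4x4, takes a point from world to camera coordinates). Camera axes: x right, y down, z forward; pixel columns grow to the right and rows downward; lengths in m; the calibration is good to about 2 mm. A picture is of the moment at which its call begins.
A pose or a line that the arm cannot do raises env.IKError and nothing moves.
- env.job_done(): hands the job in, once; it reports no verdict.
Trained networks look in a picture, given as the dict that the camera call returned (one of the last four; its "shot" number tells which), for a name from the list of things; names that differ only in an ending like _2 or _b are one class to them, and where a whole thing is asked for, a point or a joint stands for the part that bears it (a point fixed in the world has none). Each returns a list of dicts, best first, with "confidence" (0 to 1); they miss things now and then, are a little off and sometimes report something else, mostly with a low value. They report only what shows in the picture. A call takes as long as a camera call.
- env.masks_of(thing, picture): "region" (480x640 bool, what is visible of it) and "box" ([left, top, width, height] in pixels, round what is visible of it).
- env.place_of(thing, picture): "position" ([row, column] in pixels: a listed point, or the origin of a listed thing).
The state is a dict: "time": time; "joint_positions": joint angles; "joint_velocities": joint speeds; "tau": joint torques, N m; "eef_pos": TCP position; "ee_rot": TCP orientation; "wrist_force": force on the tool from outside, world axes, zero at the start; "moment": the same for the moment, N m; "width": opening from 0.0 (shut) to 1.0 (fully open).
Only numpy, scipy, OpenCV 4.12 (cv2) and the standard library are available. Lean on these libraries where they do the work, as an engineer would, in place of code of your own. Each camera call takes 0.05 s, during which the arm holds its last target. There are 200 camera calls.

## Task

The toothbrush-clip bracket has worked loose. Push the flat spanner fully onto the square lower nut, lying flat with its handle end on the foot beside the stop pin, and let go of it there; then turn the wing nut clockwise until it bites and is firmly tight, about a twentieth of a turn past where it starts to resist strongly, with the spanner now bearing on the stop pin so that the lower nut hardly turns. Go gently: do not strain the pin or overtighten the wing nut to its hard end, leave the spanner on the nut, and do not disturb the other things.

Things in the scene. Friction and masses are not known exactly. Their poses are not given: they have to be found in the camera images.
- bracket: Bare steel bracket fixed to the ledge. Origin on the ledge (z = 0) under the upright stud's axis; x along the bracket, away from its stop pin; z up. Base strip 40 mm wide, 8 high, x -185 to +120 mm. On it the pedestal (x -30 to +60, y +-37 mm) and the foot (x -180 to -150, y -20 to +36), tops 30 mm above the ledge, and a gap for fingers between. The square lower nut stands on the pedestal.
- stop_pin: Upright steel pin on the foot, radius 6, 30 mm tall, origin at the centre of its underside, at (-165, +18, 30) mm in the bracket's frame. It stops the fitted spanner's handle from swinging clockwise (from above); the handle is 3 mm off it when the spanner lies along the bracket's x axis. Bears at most 9 N; tight is about 3 N.
- nut_mid (a point): Centre of the square lower nut (36 x 36 mm, 30 to 46 mm above the ledge), on the stud axis, 38 mm above the ledge. Axes square to the flats; the spanner slides on along +x, from the stop pin's side. The wing nut is above it on the same stud.
- lower_nut (a joint): Turn of the lower nut, rad, clockwise from above positive; 0 when square to the bracket. Starts 0.02 to 0.10 anticlockwise (a fitted spanner's handle then stands off the pin). Friction 0.1 N m: unheld, it turns with the wing nut once that has seated. Must stay within 0.2 of 0; about +0.02 to +0.1 is normal once the spanner's play is taken up.
- wing_top (a point): Middle of the wing's top edge, on the stud axis, 80 mm above the ledge; x along the wing. Flat upright wing 52 long, 10 thick, 20 tall, free to grip from 59 mm above the ledge; below it a round boss, radius 15. Starts crosswise. Clockwise (from above) it runs freely for an unknown 0.25 to 0.9 rad to meet the lower nut, then 0.05 to 0.2 rad to take up the spanner's play, then bites. Height stays.
- wing_nut (a joint): Bite of the wing nut, rad clockwise past meeting the held lower nut; 0 while running down (0.03 N m). Turning torque jumps to 0.45 N m as it starts to bite and grows 0.6 per rad (some 0.2 N m less is felt when turning pauses); it stays where left. Firmly tight is 0.15 or more; from 0.58 it is overtightened, at 0.6 it comes up hard and the torque shoots up. 0.25 to 0.4 is a good aim.
- spanner: Loose dark-steel flat open spanner on the ledge, 12 mm thick, about 0.2 kg. Origin on its underside at the middle of the mouth; x points out of the mouth. Mouth 38 mm wide (1 mm play each side of the nut), tips flared to x = +24 mm, floor at x = -19: pushed home, the origin is within 1 mm of the stud axis. Head 60 mm wide from x = -31. Handle 18 mm wide, ends at x = -190.
- spanner_grip (a point): Place to grip: on the spanner's handle, 72 mm behind the mouth's middle, 6 mm above the underside, close to its balance point; axes as the spanner's. When fitted it lies over the bracket's gap.
- mug: Pink mug, radius 40, height 95 mm, bystander; origin at its underside.
- jug: Aluminium jug, radius 55, height 150 mm, bystander; origin at its underside.
- cup: White ceramic cup, radius 37, height 80 mm, bystander; origin at its underside.
- soap_tray: Oval grey soap tray 90 x 150 mm with a soap, 32 mm high, bystander; origin at its underside.
- bottle: White bottle, radius 28, height 150 mm, bystander; origin at its underside.
- tin: Aluminium tin, radius 35, height 70 mm, bystander; origin at its underside.
- spare_ring: Loose flat steel ring, outer radius 17, 6 mm thick, bystander; origin at its underside.
- brush_mid (a point): Middle of the plastic toothbrush held crosswise in the bracket's clip, at x = +105, z = 76 mm in the bracket's frame; it runs along the bracket's y from -90 to +100 mm, top 90 mm above the ledge. Fixed, not to be handled.

How it is judged:
By the outcome, as a careful person would: the job done as asked, in the order asked, and still so for the second after the job is handed in, with the robot touching nothing.
It also fails if it takes over 64 s, if anything falls off the work surface, if the arm or the gripper's body presses on something with over 40 N, if the wrist force passes 120 N, or if a joint passes its speed limit or range.

## Working session

There is one attempt and no reset: what is moved stays moved. The work goes in short steps, each a Python script; the robot and the scene stay as the last script left them, time stands still between calls to the robot, and variables do not carry over. Pictures are saved under pics/ and viewed, on a budget of 10 in all, crops included, one or two more only if the job needs it, and the job is handed in when it is done.

```bash
mkdir -p pics; ls; cat > h.py <<'E'
import numpy as np, cv2
from plant import env
from scipy.spatial.transform import Rotation as R
def save(p,n): cv2.imwrite('pics/'+n,p['img'][:,:,::-1])
def ray(p,rc,z):
    """world point on pixel's ray at world height z"""
    T=np.linalg.inv(p['camera_from_world']); r,c=rc
    d=T[:3,:3]@np.array([(c-p['cx'])/p['fx'],(r-p['cy'])/p['fy'],1]); o=T[:3,3]
    return o+d*(z-o[2])/d[2]
def cloud(p,m):
    T=np.linalg.inv(p['camera_from_world']); v,u=np.nonzero(m&(p['z_map']>0)); z=p['z_map'][v,u]
    P=np.c_[(u-p['cx'])/p['fx']*z,(v-p['cy'])/p['fy']*z,z]
    return P@T[:3,:3].T+T[:3,3]
def down(yaw):
    """tool pointing down, tool x axis at yaw in world (tool y at yaw-90)"""
    return (R.from_euler('z',yaw)*R.from_rotvec([np.pi,0,0])).as_rotvec()
E
python3 - <<'E'
from h import *
s=env.sense(); print(s['time'],s['eef_pos'],s['ee_rot'],s['width'],s['wrist_force'])
zs={'nut_mid':.038,'wing_top':.08,'spanner_grip':.006,'stop_pin':.03,'spanner':0,'bracket':0,'brush_mid':.076,'mug':0,'jug':0,'cup':0,'soap_tray':0,'bottle':0,'tin':0,'spare_ring':0}
for n in ['top','scene']:
    p=env.camera(n); save(p,n+'1.png')
    T=np.linalg.inv(p['camera_from_world']);print(n,T[:3,3].round(3),T[:3,2].round(2),p['fx'])
    for t,z in zs.items():
        L=env.place_of(t,p)
        print(t,[(np.round(d['position']).tolist(),round(d['confidence'],2),ray(p,d['position'],z).round(4).tolist()) for d in L[:2]])
E
```

```text
pics
0.0 [ 0.158226   -0.65552652  0.256425  ] [-3.11746831e+00 -3.70838867e-01  2.95436785e-04] 1.0011079420781033 [-0.27645895 -0.34837563  0.27693794]
top [0.448 0.038 1.119] [ 0.13  0.02 -0.99] 501.2362694701613
nut_mid [([250.0, 320.0], 0.72, [0.5723, 0.0637, 0.038])]
wing_top [([177.0, 444.0], 0.53, [0.7264, -0.1987, 0.08]), ([247.0, 319.0], 0.46, [0.5721, 0.0642, 0.08])]
spanner_grip [([278.0, 479.0], 0.68, [0.5195, -0.2872, 0.006])]
stop_pin [([327.0, 316.0], 0.59, [0.4067, 0.0691, 0.03])]
spanner [([246.0, 484.0], 0.69, [0.5893, -0.3021, 0.0])]
bracket [([250.0, 321.0], 0.88, [0.5769, 0.0626, 0.0]), ([340.0, 138.0], 0.71, [0.3694, 0.4617, 0.0])]
brush_mid [([194.0, 315.0], 0.97, [0.6857, 0.074, 0.076])]
mug [([195.0, 499.0], 0.57, [0.7077, -0.3386, 0.0])]
jug [([178.0, 443.0], 0.83, [0.7442, -0.2139, 0.0])]
cup [([300.0, 194.0], 0.77, [0.4583, 0.3417, 0.0]), ([179.0, 442.0], 0.74, [0.7419, -0.2103, 0.0])]
soap_tray [([217.0, 180.0], 0.58, [0.6472, 0.3853, 0.0]), ([162.0, 235.0], 0.17, [0.7762, 0.2637, 0.0])]
bottle [([162.0, 237.0], 0.96, [0.7764, 0.2595, 0.0])]
tin [([342.0
[... 398 characters left out ...]
pin [([202.0, 303.0], 0.48, [0.407, 0.0671, 0.03])]
spanner [([326.0, 155.0], 0.66, [0.5938, -0.3123, 0.0])]
bracket [([265.0, 324.0], 0.83, [0.5745, 0.0574, 0.0])]
brush_mid [([282.0, 343.0], 0.57, [0.6743, 0.0621, 0.076]), ([266.0, 325.0], 0.47, [0.6273, 0.0425, 0.076])]
mug [([389.0, 146.0], 0.55, [0.7155, -0.3435, 0.0])]
jug [([379.0, 220.0], 0.88, [0.7448, -0.212, 0.0]), ([285.0, 347.0], 0.3, [0.6414, 0.0857, 0.0])]
cup [([195.0, 409.0], 0.67, [0.4538, 0.3296, 0.0])]
soap_tray [([245.0, 470.0], 0.89, [0.642, 0.3874, 0.0])]
bottle [([312.0, 450.0], 0.91, [0.7743, 0.2565, 0.0])]
tin [([158.0, 437.0], 0.71, [0.3613, 0.4603, 0.0])]
spare_ring [([327.0, 249.0], 0.73, [0.6627, -0.1352, 0.0])]
```

View pics/top1.png

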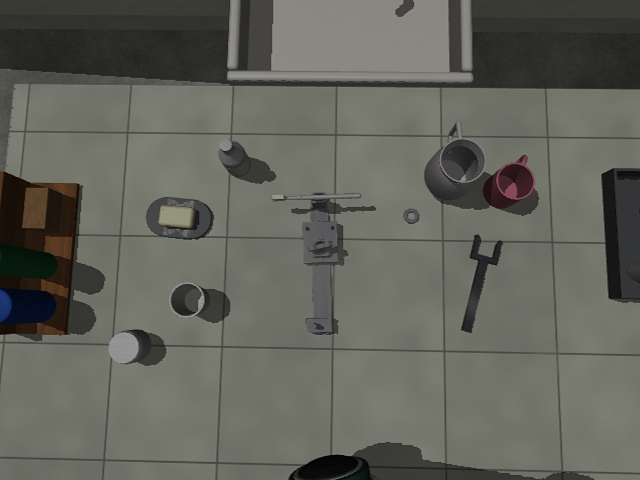

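```bash
python3 - <<'E'
from h import *
p=env.camera('top')
for t,zl in [('spanner',(.006,.02)),('bracket',(.02,.036))]:
    L=env.masks_of(t,p)
    for d in L[:2]:
        P=cloud(p,d['region']); print(t,d['confidence'],d['box'],len(P))
        q=P[(P[:,2]>zl[0])&(P[:,2]<zl[1])]
        if len(q)>50:
            print(len(q),cv2.minAreaRect(q[:,:2].astype(np.float32)),np.median(q[:,2]))
            c=q[:,:2].mean(0); w,v=np.linalg.eigh(np.cov((q[:,:2]-c).T)); print(c,np.degrees(np.arctan2(*v[::-1,1])))
            print(q[q[:,0].argmin()],q[q[:,0].argmax()])
E
```

```text
spanner 0.7 [460.6, 232.8, 42.5, 99.1] 1116
1014 ((0.5048211812973022, -0.28131914138793945), (0.05925840884447098, 0.21148380637168884), 75.30476379394531) 0.013599449448101208
[ 0.51249023 -0.28238972] 164.93353658141987
[ 0.40301649 -0.25509434  0.01295408] [ 0.6131638  -0.27952198  0.01197665]
spanner 0.17 [271.9, 192.0, 91.6, 142.0] 3797
1291 ((0.5535402297973633, 0.06078777462244034), (0.0932082086801529, 0.326078861951828), 81.78897857666016) 0.010077542670310358
[0.52179761 0.06135929] -177.3822911047687
[0.39033426 0.07133605 0.00851321] [ 0.70825235 -0.00862376  0.00702662]
bracket 0.56 [270.2, 193.3, 88.5, 138.6] 3619
1396 ((0.5334050059318542, 0.06230785697698593), (0.2751946449279785, 0.07440489530563354), 1.4224374294281006) 0.032001710427796315
[0.55125416 0.0638183 ] -179.32156424475707
[0.39543687 0.0899187  0.03254585] [0.67125203 0.05395844 0.0259849 ]
bracket 0.56 [309.9, 242.3, 22.2, 11.6] 160
```

The top view shows the spanner at about (485,245) to (468,330) with its mouth facing away from the robot. The bracket runs from its pin at (318,325) to the clip at (320,195). Next I take close looks with the wrist camera, over the bracket and then over the spanner.

```bash
python3 - <<'E'
from h import *
env.move_ptp([0.50,0.06,0.36],down(np.radians(5)))
p=env.camera('wrist'); save(p,'w1.png'); T=np.linalg.inv(p['camera_from_world']);print(T[:3,3].round(3),T[:3,2].round(2),p['fx'],env.sense()['time'])
for t,z in {'nut_mid':.038,'wing_top':.08,'stop_pin':.03,'bracket':0,'brush_mid':.076}.items():
    print(t,[(np.round(d['position']).tolist(),round(d['confidence'],2),ray(p,d['position'],z).round(4).tolist()) for d in env.place_of(t,p)[:2]])
np.savez('w1.npz',**p)
P=cloud(p,p['z_map']>0)
for lo,hi in [(.026,.034),(.056,.064),(.076,.084),(.084,.095)]:
    q=P[(P[:,2]>lo)&(P[:,2]<hi)&(abs(P[:,1]-.06)<.12)&(P[:,0]>.35)]
    if len(q)>20: print(lo,len(q),cv2.minAreaRect(q[:,:2].astype(np.float32)))
E
```

```text
[0.582 0.066 0.486] [-0.31 -0.03 -0.95] 374.51560176124144 4.5167
nut_mid [([118.0, 328.0], 0.89, [0.5777, 0.0611, 0.038])]
wing_top [([120.0, 332.0], 0.96, [0.5756, 0.0578, 0.08]), ([134.0, 620.0], 0.35, [0.5881, -0.2439, 0.08])]
stop_pin [([29.0, 54.0], 0.73, [0.6438, 0.3661, 0.03]), ([251.0, 312.0], 0.62, [0.4116, 0.067, 0.03])]
bracket [([116.0, 327.0], 0.96, [0.579, 0.062, 0.0])]
brush_mid [([3.0, 332.0], 0.64, [0.6822, 0.0668, 0.076]), ([135.0, 622.0], 0.57, [0.587, -0.2493, 0.076])]
0.026 4972 ((0.5346412658691406, 0.05938168615102768), (0.27428707480430603, 0.07501013576984406), 2.838498115539551)
0.056 142 ((0.5395868420600891, 0.06465963274240494), (0.26449790596961975, 0.02828820049762726), 0.5161224603652954)
0.076 2022 ((0.6268817782402039, 0.06629553437232971), (0.1150539293885231, 0.18815664947032928), 4.946300029754639)
0.084 147 ((0.6747292876243591, 0.1101314127445221), (0.003146033501252532, 0.10569781064987183), 0.8749974966049194)
```

View pics/w1.png

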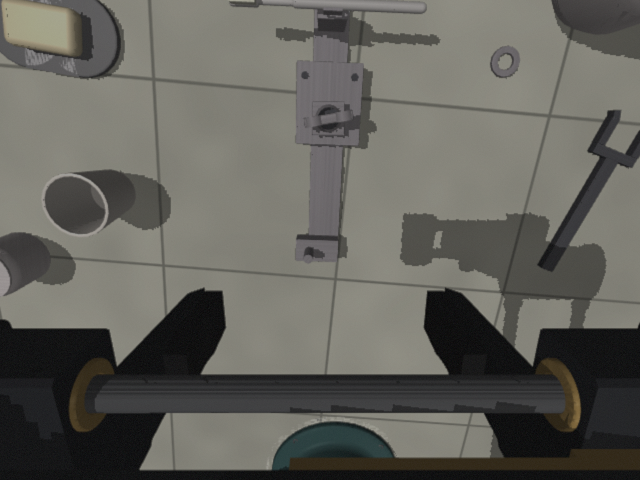

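The wrist view shows the wing at (328,118) on the pedestal, the foot and pin at (312,250), and the spanner at the right. I fit the bracket's axis from the depth data.

```bash
python3 - <<'E'
from h import *
p=dict(np.load('w1.npz'))
P=cloud(p,p['z_map']>0)
P=P[(abs(P[:,1]-.06)<.06)&(P[:,0]>.36)]
t=P[(P[:,2]>.025)&(P[:,2]<.036)]
def mr(n,q): 
    r=cv2.minAreaRect(q[:,:2].astype(np.float32)); print(n,len(q),np.round(r[0],4),np.round(r[1],4),round(r[2],2))
    return np.array(r[0])
ped=t[(t[:,0]>.52)]; foot=t[t[:,0]<.45]
a=mr('ped',ped); b=mr('foot',foot); 
w=P[(P[:,2]>.06)&(P[:,2]<.086)&(P[:,0]>.5)&(P[:,0]<.62)]; mr('wing',w)
w=w[w[:,2]>.0755];mr('wingtop',w); print(w.mean(0))
pin=P[(P[:,2]>.052)&(P[:,2]<.066)&(P[:,0]<.45)]; mr('pin',pin); print(pin.mean(0))
st=P[(P[:,2]>.004)&(P[:,2]<.013)&(P[:,0]>.43)&(P[:,0]<.53)&(abs(P[:,1]-.06)<.024)]; 
for lo in np.arange(.43,.53,.02):
    s=st[(st[:,0]>lo)&(st[:,0]<lo+.02)]; print(lo,len(s),np.percentile(s[:,1],[2,98]) if len(s) else 0)
# fit shape of tops: boundary distance model
from scipy.optimize import minimize
def sd(q,x0,x1,y0,y1):
    return np.maximum(np.maximum(x0-q[:,0],q[:,0]-x1),np.maximum(y0-q[:,1],q[:,1]-y1))
g=np.stack(np.meshgrid(np.arange(.37,.66,.001),np.arange(0,.13,.001)),-1).reshape(-1,2)
def cost(v):
    c,s=np.cos(v[2]),np.sin(v[2]); q=(t[:,:2]-v[:2])@np.array([[c,-s],[s,c]])
    d=np.minimum(sd(q,-.03,.06,-.037,.037),sd(q,-.18,-.15,-.02,.036))
    return np.mean(np.clip(d,0,.006)**1)*1e3
best=min((minimize(cost,[.575,.061,y],method='Nelder-Mead',options=dict(initial_simplex=[[.575,.061,y],[.58,.061,y],[.575,.066,y],[.575,.061,y+.03]])) for y in [0,.05,.1]),key=lambda r:r.fun); print(best.x,np.degrees(best.x[2]),best.fun)
E
```

```text
ped 4180 [0.6095 0.0631] [0.1244 0.0751] 2.73
foot 832 [0.4126 0.0617] [0.0306 0.0545] 2.55
wing 493 [0.5773 0.0615] [0.01   0.0519] 14.21
wingtop 380 [0.5773 0.0614] [0.0099 0.051 ] 14.21
[0.57731029 0.0614789  0.07795815]
pin 85 [0.4126 0.0721] [0.0105 0.0112] 1.51
[0.41303507 0.07165272 0.05839459]
0.43 423 [0.03662698 0.07417245]
0.45 445 [0.03693307 0.07542817]
0.47000000000000003 456 [0.03771916 0.07577589]
0.49000000000000005 482 [0.03903251 0.07723289]
0.51 503 [0.03973756 0.07800919]
0.53 0 0
[0.57755036 0.06150243 0.04476771] 2.5650005950164374 0.07540876664037256
```

```bash
python3 - <<'E'
from h import *
yaw=np.radians(-15)
env.move_ptp([0.47,-0.272,0.25],down(yaw))
p=env.camera('wrist'); save(p,'w2.png')
L=env.masks_of('spanner',p); print([(d['confidence'],d['box']) for d in L])
P=cloud(p,p['z_map']>0); np.savez('w2.npz',**p)
q=P[(P[:,2]>.008)&(P[:,2]<.02)&(P[:,0]>.36)&(P[:,0]<.65)&(P[:,1]<-.2)&(P[:,1]>-.37)]
r=cv2.minAreaRect(q[:,:2].astype(np.float32)); print(r,len(q),np.median(q[:,2]))
print(env.sense()['time'],env.sense()['joint_positions'])
for t,z in {'spanner':0,'spanner_grip':.006}.items():
    print(t,[(np.round(d['position']).tolist(),round(d['confidence'],2),ray(p,d['position'],z).round(4).tolist()) for d in env.place_of(t,p)[:2]])
# handle centreline
c=np.array([0.585,-0.3028]); M=np.array([[np.cos(yaw),-np.sin(yaw)],[np.sin(yaw),np.cos(yaw)]]); l=(q[:,:2]-c)@M
for lo in np.arange(-.2,.03,.02):
    s=l[(l[:,0]>lo)&(l[:,0]<lo+.02)]; print(round(lo,3),len(s),(np.percentile(s[:,1],[2,50,98])*1e3).round(1) if len(s) else 0)
print(l.min(0),l.max(0))
E
```

```text
[(0.91, [294.9, 38.6, 65.8, 224.8])]
((0.5074701309204102, -0.28425854444503784), (0.061338067054748535, 0.2135433703660965), 75.1771240234375) 4913 0.011519728322828826
6.1833 [-5.68422081e-01  1.86778404e-02  1.89503427e+00  3.43135530e-04
  1.22664966e+00  1.26220215e+00]
spanner []
spanner_grip [([150.0, 328.0], 0.64, [0.5162, -0.2879, 0.006])]
-0.2 96 [-10.6  -2.2   6.2]
-0.18 308 [-10.5  -2.2   6.2]
-0.16 314 [-10.3  -2.1   6.1]
-0.14 342 [-10.1  -2.1   7. ]
-0.12 375 [-10.9  -2.    6.9]
-0.1 382 [-10.8  -2.    6.8]
-0.08 414 [-10.6  -1.9   6.7]
-0.06 415 [-10.4  -1.9   6.6]
-0.04 828 [-29.2  -1.9  25.2]
-0.02 737 [-30.6  -2.7  26.1]
-0.0 559 [-30.8  16.8  26.6]
0.02 143 [-31.8  19.4  28.1]
[-0.18643615 -0.03250748] [0.02715973 0.02883226]
```

View pics/w2.png

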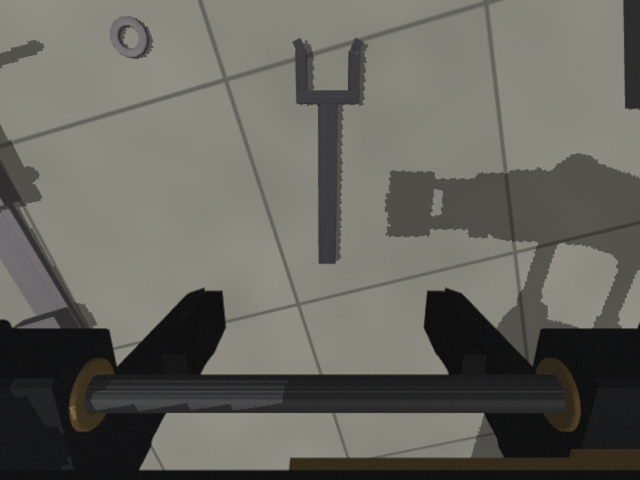

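Mouth end at (330,45) and handle end at (327,262). The spanner origin is at (0.588,-0.306) with yaw -14.85°, and this agrees with the network. I grasp it now.

```bash
cat >> h.py <<'E'
B=np.array([.5774,.0615]); BY=0.0448
def dr(y): return np.array([np.cos(y),np.sin(y)])
E
python3 - <<'E'
from h import *
y=np.radians(-14.85); g=[.5181,-.2872]
env.move_ptp([*g,0.06],down(y))
print(env.movel([*g,0.0205],vel=.06,force_limit=12), env.sense()['eef_pos'])
env.clamp(); s=env.sense(); print(s['width']*88,s['eef_pos'],s['time'],s['wrist_force'])
env.movel([*g,0.14],vel=.2); print(env.sense()['wrist_force'])
SY=BY+.06; o=B-.062*dr(SY); t=o-.072*dr(SY)
env.move_ptp([*t,0.13],down(SY)); env.hold(.2)
p=env.camera('wrist'); save(p,'w3.png'); np.savez('w3.npz',**p)
s=env.sense(); print(s['eef_pos'],t,s['time'],s['width']*88)
P=cloud(p,p['z_map']>0); l=(P[:,:2]-s['eef_pos'][:2])@np.array([[np.cos(SY),-np.sin(SY)],[np.sin(SY),np.cos(SY)]])
k=(P[:,2]>.085)&(P[:,2]<.16)&(l[:,0]>.02)&(l[:,0]<.12)&(abs(l[:,1])<.05)
q=l[k]; z=P[k,2]; print(len(q),q.max(0),q.min(0),np.polyfit(q[:,0],z,1),np.median(z))
print(cv2.minAreaRect(q.astype(np.float32)))
for lo in np.arange(.02,.12,.01):
    m=(q[:,0]>lo)&(q[:,0]<lo+.01); print(round(lo,3),m.sum(),(np.percentile(q[m,1],[1,50,99])*1e3).round(1) if m.any() else 0, np.median(z[m]) if m.any() else 0)
E
```

```text
True [ 0.51693918 -0.2865431   0.01947669]
17.45698653488275 [ 0.51671668 -0.28635569  0.01941964] 8.8333 [ 0.23174528 -2.41294213  5.4708571 ]
[ 0.25922763  0.63383456 -2.26584933]
[0.44463786 0.04676266 0.13008329] [0.44413519 0.04748249] 11.125 17.749343192750846
15892 [0.09716592 0.02975432] [ 0.02000182 -0.03239355] [-0.0089391   0.12244436] 0.12239913051544361
((0.05847669020295143, -0.0010151490569114685), (0.062146637588739395, 0.07695791125297546), 89.5003433227539)
0.02 1090 [-9.7 -0.8  7.9] 0.12230264926473727
0.03 1160 [-9.9 -1.1  7.7] 0.12230980434849831
0.04 3314 [-29.2  -1.2  27.1] 0.1224201617839008
0.05 3343 [-29.6  -0.5  27.4] 0.12226695637519647
0.06 1840 [-29.8 -20.   27.6] 0.12241119859210187
0.07 1978 [-29.9  17.6  27.6] 0.12248029421582479
0.08 2062 [-30.  -20.1  27.6] 0.12251254858228122
0.09 1105 [-31.6  20.   29.2] 0.12251307406415174
0.1 0 0 0
0.11 0 0 0
```

View pics/w3.png

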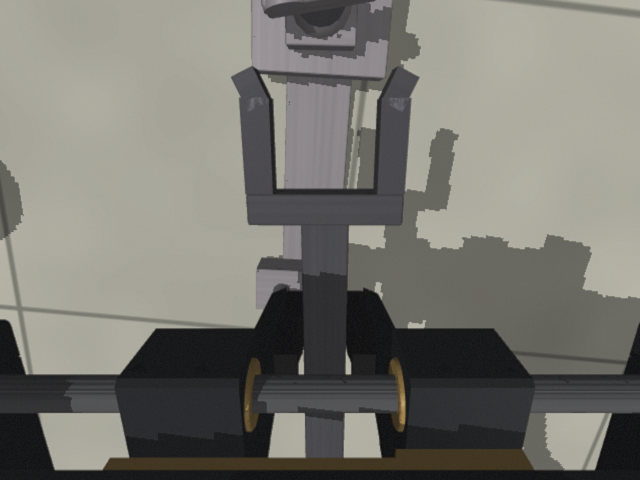

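The spanner hangs level in the grip with its head at (325,200), in front of the pedestal. I correct the 1 mm lateral offset, go down and push it on.

```bash
python3 - <<'E'
from h import *
SY=BY+.06; d=dr(SY); n=np.array([-d[1],d[0]])
def tgt(s): return B-(s+.0732)*d+.0011*n+np.array([-.0005,.0007])
env.movel([*tgt(.06),.09],vel=.1)
print(env.movel([*tgt(.06),.0508],vel=.06,force_limit=6)); s=env.sense(); print(s['eef_pos'],s['wrist_force'])
f=env.movel([*tgt(-.004),.0508],vel=.025,force_limit=9)
s=env.sense(); e=s['eef_pos']; print(f,e,s['wrist_force'],s['moment'],s['time'])
v=B-e[:2]; print('left to go along, lateral (mm):',(v@d-.0732)*1e3,(v@n+.0011)*1e3)
p=env.camera('wrist'); save(p,'w4.png'); np.savez('w4.npz',**p)
E
```

```text
False
[0.44446519 0.04935826 0.05073809] [-0.63106195  0.18440596 -1.45585928]
False [0.50491006 0.05578592 0.04988305] [-7.77009403 -1.17366465  1.65730732] [-0.27888407  1.05929063 -0.13979027] 15.1833
left to go along, lateral (mm): -0.5100389724014276 -0.8003161684019922
```

View pics/w4.png

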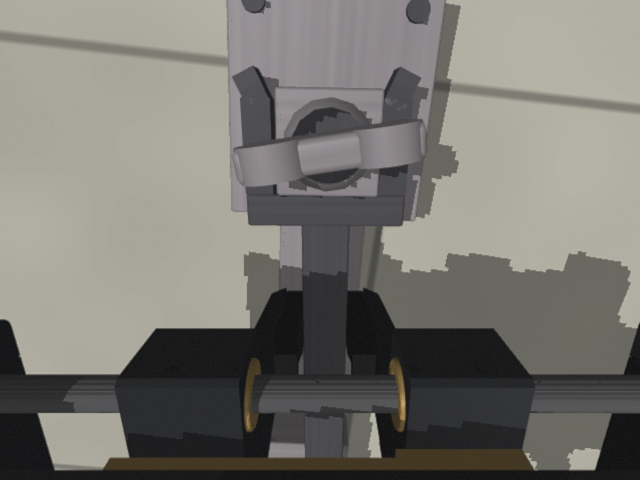

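The nut is fully in the mouth, with its floor edge at (330,195) touching. I lower the spanner, release it and check.

```bash
python3 - <<'E'
from h import *
e=env.sense()['eef_pos']
print(env.movel([e[0],e[1],.0475],vel=.01,force_limit=5)); s=env.sense(); print(s['eef_pos'],s['wrist_force'])
env.open_gripper(); e=env.sense()['eef_pos']; print(env.sense()['wrist_force'])
env.movel([e[0],e[1],.15],vel=.15)
env.move_ptp([.48,.057,.25],down(BY))
p=env.camera('wrist'); save(p,'w5.png'); np.savez('w5.npz',**p); print(env.sense()['time'])
P=cloud(p,p['z_map']>0); M=np.array([[np.cos(BY),-np.sin(BY)],[np.sin(BY),np.cos(BY)]])
l=(P[:,:2]-B)@M; z=P[:,2]
for lo in np.arange(-.19,-.03,.01):
    m=(l[:,0]>lo)&(l[:,0]<lo+.01)&(z>.036)&(z<.05)&(abs(l[:,1])<.04); print(round(lo,3),m.sum(),(np.percentile(l[m,1],[2,50,98])*1e3).round(1) if m.any() else 0,np.median(z[m]) if m.any() else 0)
m=(z>.036)&(z<.0445)&(abs(l[:,1])<.036)&(abs(l[:,0])<.1); print('x max',np.percentile(l[m,0],[50,99,99.8]))
m=(z>.06)&(z<.09)&(abs(l[:,1])<.036)&(abs(l[:,0])<.04);print(cv2.minAreaRect(P[m][:,:2].astype(np.float32)))
E
```

```text
True
[0.50476337 0.0557846  0.04941195] [ 0.95034329 -0.7969452   5.43772681]
[ 0.2139426  -0.25328241 -0.0760344 ]
18.0083
-0.19 143 [-17.2  -9.1  -0.2] 0.04113111733243652
-0.18 165 [-16.9  -9.   -0.2] 0.041300056974788335
-0.17 220 [-16.8  -6.   22.4] 0.04126519309654797
-0.16 200 [-15.7  -6.   19.3] 0.04145198202116321
-0.15 183 [-15.6  -6.9   1.7] 0.04121684297282813
-0.14 191 [-14.7  -6.8   1.9] 0.04139031209324451
-0.13 190 [-14.4  -5.9   2.6] 0.0412950812184221
-0.12 197 [-14.3  -5.8   3.5] 0.04149757145060812
-0.11 203 [-13.2  -4.9   3.5] 0.0413696125786191
-0.1 213 [-13.1  -3.9   4.3] 0.04137787963200068
-0.09 209 [-12.1  -3.9   5.2] 0.04133618104193704
-0.08 218 [-12.   -3.4   5.1] 0.04153121063608589
-0.07 226 [-11.  -3.   6.] 0.041458109095851264
-0.06 239 [-10.9  -2.1   6.7] 0.04146182756040523
-0.05 240 [-9.9 -2.1  6.7] 0.04156981121060127
-0.04 291 [-9.9  0.5 25.6] 0.04140157215390172
x max [-0.02833853  0.02190829  0.02367812]
((0.5769901871681213, 0.06130753457546234), (0.010100128129124641, 0.05207362025976181), 14.304903030395508)
```

View pics/w5.png

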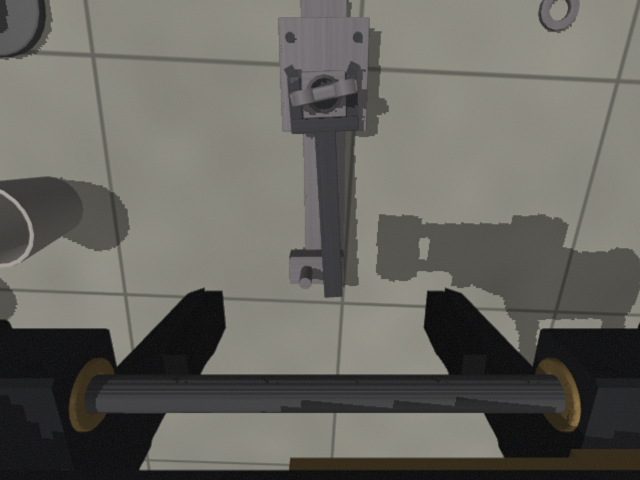

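The spanner lies flat, with its top at 42 mm along its whole length. It is home on the nut and its handle, ending at (333,290), stands off the pin at (306,275). Next I grip the wing and turn in small steps, watching the moment.

```bash
cat >> h.py <<'E'
W=np.array([.5771,.0614])
def yaw_now(s): 
    x=R.from_rotvec(s['ee_rot']).as_matrix()[:,0]; return np.arctan2(x[1],x[0])
def rep(s): print(f"t={s['time']:.2f} yaw={yaw_now(s):.4f} Mz={s['moment'][2]:.3f} F={s['wrist_force'].round(1)} e={(s['eef_pos'][:2]*1e3).round(1)}")
E
python3 - <<'E'
from h import *
y=np.radians(104.3)
env.move_ptp([*W,.13],down(y)); e=env.sense()['eef_pos']; rep(env.sense())
c=W+(W-e[:2])
print(env.movel([*c,.0805],vel=.08,force_limit=8)); s=env.sense(); rep(s); print(s['eef_pos'])
env.clamp(); s=env.sense(); rep(s); print(s['width']*88, s['eef_pos'],s['joint_positions'][5])
m0=s['moment'][2]; y0=yaw_now(s); print('y0',y0,'m0',m0,'c',c.tolist())
y=y0
for k in range(9):
    y-= .15 if k==0 else .04
    env.move_ptp([*c,.0805],down(y)); s=env.sense(); rep(s)
    if abs(s['moment'][2]-m0)>.2: break
E
```

```text
t=19.57 yaw=1.8198 Mz=0.001 F=[-0.6  0.8  0.6] e=[576.7  61.4]
False
t=20.34 yaw=1.8204 Mz=0.001 F=[-0.2 -0.4 -0.4] e=[577.6  61.4]
[0.57760845 0.06143285 0.08042003]
t=21.50 yaw=1.8205 Mz=0.080 F=[-2.1 -0.7  3.3] e=[576.9  61.3]
9.695025216269116 [0.57686312 0.06129268 0.08047965] -0.18654156377518508
y0 1.8205186692482243 m0 0.08049363176213717 c [0.5774795885746465, 0.06143269511244492]
t=21.77 yaw=1.6739 Mz=-0.006 F=[-4.6 -2.2  4. ] e=[576.8  61.2]
t=22.02 yaw=1.6336 Mz=-0.003 F=[-5.1 -1.2  4.9] e=[576.8  61.3]
t=22.27 yaw=1.5935 Mz=-0.014 F=[-4.8 -2.2  4.2] e=[576.8  61.3]
t=22.52 yaw=1.5534 Mz=-0.011 F=[-5.  -1.6  5.7] e=[576.8  61.3]
t=22.77 yaw=1.5135 Mz=-0.026 F=[-5.5 -1.3  4.6] e=[576.8  61.3]
t=23.02 yaw=1.4734 Mz=0.025 F=[-5.2 -1.4  5.1] e=[576.7  61.3]
t=23.27 yaw=1.4335 Mz=-0.067 F=[-6.2 -1.7  5.2] e=[576.7  61.3]
t=23.52 yaw=1.3935 Mz=-0.054 F=[-5.6 -1.6  4.2] e=[576.7  61.3]
t=23.77 yaw=1.3534 Mz=-0.022 F=[-5.4 -1.3  5.9] e=[576.6  61.3]
```

```bash
python3 - <<'E'
from h import *
c=np.array([.5766,.0613]); s=env.sense(); y=yaw_now(s)
for k in range(24):
    y-=.04
    env.move_ptp([*c,.0805],down(y)); s=env.sense(); rep(s)
    if abs(s['moment'][2])>.2: break
E
```

```text
t=24.02 yaw=1.3160 Mz=-0.065 F=[-3.9 -0.5  3.4] e=[576.5  61.2]
t=24.27 yaw=1.2757 Mz=0.032 F=[-4.  -1.7  3.3] e=[576.5  61.3]
t=24.52 yaw=1.2356 Mz=-0.014 F=[-4.9 -0.8  3.2] e=[576.4  61.3]
t=24.77 yaw=1.1954 Mz=0.067 F=[-5.  -1.5  3.8] e=[576.4  61.3]
t=25.02 yaw=1.1550 Mz=0.075 F=[-5.2 -1.8  3.6] e=[576.4  61.3]
t=25.27 yaw=1.1164 Mz=0.368 F=[-5.2 -1.7  4. ] e=[576.4  61.3]
```

The bite came between yaw 1.155 and 1.116. I turn on to about 0.31 rad past it.

```bash
python3 - <<'E'
from h import *
c=np.array([.5763,.0613]); s=env.sense(); y=1.115
while y>.825:
    y=max(y-.04,.82)
    env.move_ptp([*c,.0805],down(y)); s=env.sense(); rep(s)
    if s['moment'][2]>.85: break
env.hold(.3); rep(env.sense())
p=env.camera('top'); np.savez('t6.npz',**p)
E
```

```text
t=25.52 yaw=1.0779 Mz=0.463 F=[-3.9 -0.2  2.9] e=[576.4  61.3]
t=25.77 yaw=1.0374 Mz=0.507 F=[-4.7 -1.8  3.1] e=[576.3  61.3]
t=26.02 yaw=0.9972 Mz=0.525 F=[-4.  -1.5  2.5] e=[576.3  61.3]
t=26.27 yaw=0.9570 Mz=0.570 F=[-4.7 -1.3  2.2] e=[576.3  61.3]
t=26.52 yaw=0.9170 Mz=0.579 F=[-4.5 -0.7  3. ] e=[576.3  61.3]
t=26.77 yaw=0.8770 Mz=0.528 F=[-4.5 -0.5  2.7] e=[576.3  61.3]
t=27.02 yaw=0.8370 Mz=0.553 F=[-4.6 -1.1  2.6] e=[576.2  61.3]
t=27.27 yaw=0.8205 Mz=0.611 F=[-4.1 -0.6  2.3] e=[576.2  61.3]
t=27.57 yaw=0.8202 Mz=0.574 F=[-4.  -0.9  3. ] e=[576.2  61.3]
```

The torque is about 0.6 N m, as expected for a bite near 0.3. I release, retreat and check.

```bash
python3 - <<'E'
from h import *
env.open_gripper(); e=env.sense()['eef_pos']; rep(env.sense())
env.movel([e[0],e[1],.15],vel=.12)
env.move_ptp([.48,.057,.25],down(BY))
p=env.camera('wrist'); save(p,'w6.png'); np.savez('w6.npz',**p); print(env.sense()['time'])
P=cloud(p,p['z_map']>0); M=np.array([[np.cos(BY),-np.sin(BY)],[np.sin(BY),np.cos(BY)]])
l=(P[:,:2]-B)@M; z=P[:,2]; X=[];Y=[]
for lo in np.arange(-.145,-.045,.01):
    m=(l[:,0]>lo)&(l[:,0]<lo+.01)&(z>.036)&(z<.05)&(abs(l[:,1])<.04); X.append(lo+.005); Y.append(np.percentile(l[m,1],[2,98]).mean())
print('handle angle, offset',np.polyfit(X,Y,1))
m=(z>.036)&(z<.0445)&(abs(l[:,1])<.036)&(abs(l[:,0])<.2); print('top z',np.median(z[m&(l[:,0]<-.1)]),np.median(z[m&(l[:,0]>-.1)]),'tip x',np.percentile(l[m,0],[99,99.8]))
m=(z>.06)&(z<.09)&(abs(l[:,1])<.036)&(abs(l[:,0])<.04);r=cv2.minAreaRect(P[m][:,:2].astype(np.float32)); print(r)
E
```

```text
t=28.82 yaw=0.8200 Mz=-0.013 F=[ 0.9  0.1 -0.9] e=[576.3  61.3]
30.375
handle angle, offset [-0.01749678 -0.00024951]
top z 0.04136027016119542 0.041576418192544984 tip x [0.01978306 0.02162385]
((0.5770898461341858, 0.061438653618097305), (0.05211581662297249, 0.01004073303192854), 51.90633010864258)
```

View pics/w6.png

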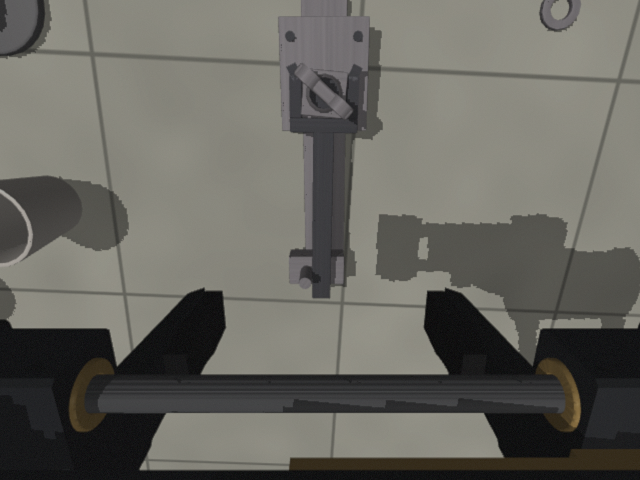

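The handle now bears on the pin at (306,278), and the spanner is flat on the nut. The wing turned about 0.085 rad less than the fingers because of grip compliance, so the bite is nearer 0.23. I'll check that the spanner hasn't slid, then regrip and add about 0.07.

```bash
python3 - <<'E'
from h import *
for f,a in [('w5.npz',.05),('w6.npz',-.0175)]:
    p=dict(np.load(f)); P=cloud(p,p['z_map']>0); q=BY+a
    l=(P[:,:2]-B)@np.array([[np.cos(q),-np.sin(q)],[np.sin(q),np.cos(q)]]); z=P[:,2]
    h=(z>.036)&(z<.0445)
    print(f,'end',np.percentile(l[h&(abs(l[:,1])<.006)&(l[:,0]<-.1)&(l[:,0]>-.23),0],[.5,2]),
     'head back',np.percentile(l[h&(abs(l[:,1])>.014)&(abs(l[:,1])<.03)&(abs(l[:,0])<.05),0],[1,3]),'tips',[np.percentile(l[h&(sg*l[:,1]>.02)&(sg*l[:,1]<.033)&(abs(l[:,0])<.05),0],99) for sg in (1,-1)])
env.move_ptp([*W,.13],down(.906)); e=env.sense()['eef_pos']; c=W+(W-e[:2])
print(env.movel([*c,.0805],vel=.08,force_limit=8)); env.clamp(); s=env.sense(); rep(s); y=yaw_now(s)
c=s['eef_pos'][:2]
while y>.755:
    y=max(y-.04,.75)
    env.move_ptp([*c,.0805],down(y)); s=env.sense(); rep(s)
    if s['moment'][2]>.78: break
env.hold(.3); rep(env.sense())
E
```

```text
w5.npz end [-0.18833409 -0.18692855] head back [-0.03012262 -0.02940351] tips [np.float64(0.022587794896799834), np.float64(0.023015329932700168)]
w6.npz end [-0.18920934 -0.18777905] head back [-0.03084273 -0.03003054] tips [np.float64(0.021707462117983942), np.float64(0.021520421852452638)]
False
t=33.14 yaw=0.9059 Mz=-0.023 F=[-2.2  2.7  2.5] e=[576.8  61.9]
t=33.39 yaw=0.8678 Mz=0.391 F=[-2.1  1.7  1. ] e=[576.6  61.9]
t=33.64 yaw=0.8281 Mz=0.557 F=[-1.5  1.7  2. ] e=[576.6  61.9]
t=33.89 yaw=0.7880 Mz=0.585 F=[-2.4  1.6  3.5] e=[576.7  61.9]
t=34.14 yaw=0.7517 Mz=0.625 F=[-2.   2.2  2.5] e=[576.7  61.9]
t=34.44 yaw=0.7504 Mz=0.635 F=[-2.6  1.9  2. ] e=[576.7  61.9]
```

```bash
python3 - <<'E'
from h import *
env.open_gripper(); e=env.sense()['eef_pos']
env.movel([e[0],e[1],.15],vel=.12)
env.move_ptp([.48,.057,.25],down(BY))
p=env.camera('wrist'); save(p,'w7.png'); print(env.sense()['time'])
q=BY-.0175; P=cloud(p,p['z_map']>0); l=(P[:,:2]-B)@np.array([[np.cos(q),-np.sin(q)],[np.sin(q),np.cos(q)]]); z=P[:,2]; h=(z>.036)&(z<.0445)
print('end',np.percentile(l[h&(abs(l[:,1])<.006)&(l[:,0]<-.1)&(l[:,0]>-.23),0],[.5,2]),'back',np.percentile(l[h&(abs(l[:,1])>.014)&(abs(l[:,1])<.03)&(abs(l[:,0])<.05),0],[1,3]))
m=h&(l[:,0]<-.05)&(l[:,0]>-.145)&(abs(l[:,1])<.02); print('angle',np.polyfit(l[m,0],l[m,1],1),'z',np.median(z[m]))
m=(z>.06)&(z<.09)&(abs(l[:,1])<.036)&(abs(l[:,0])<.04);print(cv2.minAreaRect(P[m][:,:2].astype(np.float32)))
p=env.camera('top')
for t in ['mug','jug','cup','soap_tray','bottle','tin','spare_ring']:
    print(t,[np.round(d['position']).tolist() for d in env.place_of(t,p)[:1]])
E
```

```text
37.15
end [-0.18907343 -0.18784848] back [-0.03079272 -0.02997828]
angle [ 0.00105115 -0.00010473] z 0.041430118464983345
((0.5769753456115723, 0.0613301619887352), (0.051873721182346344, 0.010040163062512875), 48.32373046875)
mug [[194.0, 498.0]]
jug [[177.0, 444.0]]
cup [[300.0, 196.0]]
soap_tray [[220.0, 183.0]]
bottle [[161.0, 236.0]]
tin [[341.0, 139.0]]
spare_ring [[216.0, 413.0]]
```

View pics/w7.png

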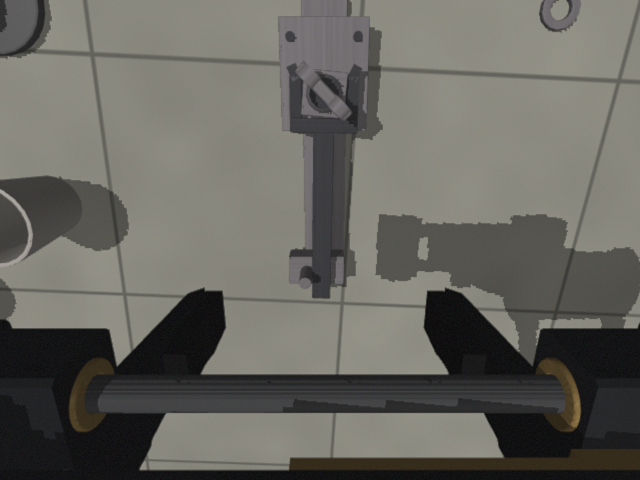

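The wing went a further 0.06 rad, the spanner is still home and bearing on the pin, and the other things stand where they were. I hand the job in.

```bash
python3 -c "
from h import *
env.job_done(); print(env.sense()['time'])"
```

```text
the job is handed in; nothing more can be done
the job is handed in; nothing more can be done
```

I pushed the spanner onto the lower nut, laid it flat with its handle on the foot beside the pin, and let go. I then turned the wing nut clockwise through the free run and the bite. I handed the job in at about 37 s of robot time, with the arm clear of everything.

- **Wing nut:** I estimate the bite at 0.30 rad, from the torque jump and the wing's angle in the camera. The last turning torque was about 0.63 N m, which matches that and puts the load on the pin near 3 N by calculation. The first turn left the wing about 0.085 rad short of the fingers because the grip gave, so I regripped once and turned a further 0.06 rad.
- **Spanner:** Its top is level at 41 to 42 mm along the handle. The handle bears on the pin, 0.017 rad clockwise of the bracket's axis.
- **Fit on the nut:** The spanner slid back by about 0.8 mm while I tightened. It still measures as home within about 1 mm, close to what the camera can resolve.
- **Other things:** The mug, jug, cup, bottle, tin, tray and ring are where they were, within the networks' 2 to 3 pixel scatter.

No check failed. The lower nut's own turn was not measured directly; I judged it only from the handle's angle.

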